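# Hand-brake check on the equipment trolley's push handle

### The arm

A 6-joint arm with a two-finger parallel gripper is mounted at the origin on the work surface. World frame = base frame: x ahead of the robot, y to its left, z up, the work surface at z = 0. Lengths are in m, angles in rad, forces in N, time in s.
With the tool pointing down it reaches from about 0.35 to 0.775 m from the base axis. Payload 7.3 kg.
Tool frame: the origin (TCP) lies midway between the tips of the shut fingers; the grasp point (between the pads) lies robot.grasp_offset behind it (robot.grasp_offset is the distance from the TCP to the grasp point, in m); z points along the fingers, x is the direction in which the jaws open and shut, and the axes are right-handed (so a half turn about z gives the same grasp; the last joint's range is limited). The gripper opens to 92 mm and grips with 3 to 60 N. Pads are 19 mm wide; open, the fingers measure 130 mm over their backs; the gripper's body (75 mm by 190 mm) begins 47 mm behind the grasp point.
Start: joints at [1.135, 0.342, 1.524, -0, 1.275, -0.146], TCP at [0.15, 0.503, 0.227] pointing down, gripper open.
Joint ranges: [-2.53, 2.53], [-0.77, 2.02], [0.04, 2.7], [-1, 4.14], [0.28, 2.66], [-3.11, 3.11]. Speed limits (rad/s): [2.57, 2.57, 3.14, 3.14, 3.14, 3.14].

### API

Orientations are given as [roll, pitch, yaw] about the fixed x, y, z axes, in that order (R = Rz(yaw) Ry(pitch) Rx(roll)).
In Python, from cell import robot gives the robot as it stands. The module is installed in compiled form; this text tells all that it offers.
- The arm moves only by the tool move_arm, never from a script. Its argument "increments" is a list of rows, each a list of 7 numbers: the finger opening in mm, from 0 to 91.8, then the shift along the tool's x, y, z in mm, then the turn, a rotation vector about the tool's x, y, z in rad. A call has 1 to 12 rows; each row shifts and turns the pose as measured when the row begins, along the tool's axes as they then stand; what a row does not reach is not made up. A row lasts 1/8 s, in which the tool goes at most 62.5 mm and 10.7 degrees, less where a joint would pass 70% of its speed; a pose out of reach is approached as far as the arm can. A call is refused whole if a number of a shift passes 62.5 or a number of a turn 0.188, either way. A call with a gripper value outside its range is refused whole. The fingers move at their own pace and stop on an object; "newtons" is the grip in N (left out, the last holds). Time passes only in rows, so rows that do not move let the fingers close. It gives the time, the measured TCP pose, the force and the opening at its end, in the units of the state.
- robot.observe(): the state, without advancing time (a new reading comes with each control period).
- robot.read_camera(name): name is "side" or "top"; returns a dict with "img" (400x640x3 uint8, red, green, blue), "fx", "fy", "cx", "cy" (pixels), "k1" (the pictures are not rectified: a ray, as slopes to the right and down, at radius r is drawn at 1 + k1 r^2 times it, then the intrinsics apply), "T" (4x4, takes a point from camera to world coordinates). Camera axes: x right, y down, z forward; pixel columns grow to the right and rows downward; lengths in m; the calibration is good to about 2 mm. A picture is of the moment at which its call begins. There is no depth.
- robot.hand_in(): hands the job in, once; it reports no verdict.
Trained networks look in the newest picture that a camera, given by its name, has taken for a name from the list of things; names that differ only in an ending like _2 or _b are one class to them, and where a whole thing is asked for, a point or a joint stands for the part that bears it (a point fixed in the world has none). Each returns a list of dicts, best first, with "conf" (0 to 1); they miss things now and then, are a little off and sometimes report something else, mostly with a low value. They report only what shows in the picture. A call takes as long as a camera call.
- robot.look_for(thing, camera): "rect" ([left, top, width, height] in pixels, round what is visible of it).
The state is a dict: "time": time; "qpos": joint angles; "qvel": joint speeds; "joint_efforts": joint torques, N m; "tool_pos": TCP position; "tool_rot": TCP orientation; "contact_force": force on the tool from outside, world axes, zero at the start; "torque": the same for the moment, N m; "opening": finger opening in m.
Only numpy, scipy, OpenCV 4.12 (cv2) and the standard library are available. Lean on these libraries where they do the work, as an engineer would, in place of code of your own. Each camera call takes 0.05 s, during which the arm holds its last target.

### The job

Check the yellow hand brake on the trolley's push handle: with the outside of your fingers, without gripping anything, press the yellow lever in until it stops short of the bar, keep it in for a good second, then let it spring all the way out. Press it in to its stop a second time and finish while holding it there, so that a colleague can test the wheels. Do not force the lever or press on the bar, and leave the red fold-release lever and the loose things on the table alone.

Things in the scene. Friction and masses are not known exactly. Their poses are not given: they have to be found in the camera images.
- push_handle: Trolley push handle, fixed to the table by a dark plate, 110 x 400 x 10 mm. Origin: centre of the plate's underside. y runs along the hand bar, z up, x to the side where the levers are (roughly away from the robot). Two grey posts 26 mm square at y = +-172 mm carry the bar; their black clamps reach 22 mm above and below the bar's axis.
- grip_bar: The hand bar, an aluminium tube with black rubber grip on its middle 150 mm: 420 mm long, 32 mm thick (37 at the grip), level along its y axis. Origin: its middle, on its axis, 130 mm above the table. Axes as push_handle.
- lever_press (a point): Yellow brake lever's straight blade, 12 mm thick (x), 20 mm high (z), level with the bar's axis, swings level. Point: mid-thickness, mid-height, at the place to press. x points level outward from the bar: press the face at x = +6 mm, towards -x. y runs to the upright pivot axis at y = +120 mm; free end at y = -55 mm. Origin to bar axis: 83 mm at rest, 48 mm at the stop (24 mm gap to the grip).
- brake_lever (a joint): Angle of the yellow brake lever, rad: 0 = out at rest, grows as pressed towards the bar, 0.30 = hard against its stop, clear of the bar. From above it turns clockwise going in. Sprung: at the place to press it needs about 4 N to start and 8 N at the stop; springs back out when let go.
- fold_latch (a joint): Angle of the short red fold-release lever (70 mm long), on the brake lever's side of the bar but near the bar's other end; its free end is about 45 mm from the yellow lever's free end. 0 = at rest, grows when pressed; lightly sprung. To be left alone.
- microphone_mid (a point): Loose bystander: black hand microphone with a silver ball head, 206 mm long, lying down, up to 48 mm high. Point: the middle of its length, about half-way up.
- speaker_mid (a point): Loose bystander: small black loudspeaker box, 50 x 90 x 85 mm high. Point: its centre, about half-way up.
- mouse_mid (a point): Loose bystander: black computer mouse, 100 x 58 x 32 mm high. Point: its centre, about half-way up.
- tape_roll_mid (a point): Loose bystander: blue roll of tape lying flat, 100 mm across, 48 mm high. Point: its centre, about half-way up.
- screwdriver_mid (a point): Loose bystander: green screwdriver lying flat, about 0.2 m long and 25 mm high. Point: the middle of its length, about half-way up.
- paper_cup_mid (a point): Loose bystander: brown paper cup standing upright, 76 mm across, 90 mm high. Point: its centre, about half-way up.

How it is judged:
By the outcome, as a careful person would: the job done as asked, in the order asked, and still so for the second after the job is handed in, while the arm keeps its last pose, push and grip.
It also fails if it takes over 43 s, if anything falls off the work surface, if the arm or the gripper's body presses on something with over 40 N, if the wrist force passes 120 N, or if a joint passes its speed limit or range.

## Working session

There is one attempt and no reset: what is moved stays moved. The work goes in short steps, Python scripts to look and compute and a tool call to move; the robot and the scene stay as the last step left them, time stands still between calls to the robot, and variables do not carry over. Pictures are saved under pics/ and viewed, and the job is handed in when it is done.

Besides the shell and the picture viewer there is one more tool, called after "Request:" as name(argument=value, ...), one argument or row to a line, values as JSON. move_arm: Moves the arm, as the interface text tells. Its arguments: {"type":"object","properties":{"increments":{"type":"array"},"newtons":{"type":"number"}},"required":["increments"]}

```bash
mkdir -p pics; cat > h.py <<'E'
import numpy as np, cv2
from cell import robot
def ray(c,u,v):
    K=np.array([[c['fx'],0,c['cx']],[0,c['fy'],c['cy']],[0,0,1]])
    p=cv2.undistortPoints(np.array([[[u,v]]],float),K,np.array([c['k1'],0,0,0,0]))[0,0]
    T=np.array(c['T']);d=T[:3,:3]@np.array([p[0],p[1],1]);return T[:3,3],d
def atz(c,u,v,z):
    o,d=ray(c,u,v);return o+d*(z-o[2])/d[2]
def proj(c,P):
    T=np.array(c['T']);q=T[:3,:3].T@(np.array(P)-T[:3,3]);s=q[:2]/q[2];r=s@s;s=s*(1+c['k1']*r)
    return np.array([c['fx']*s[0]+c['cx'],c['fy']*s[1]+c['cy']])
E
python3 - <<'E'
from h import *
s=robot.observe();print({k:np.round(v,3).tolist() for k,v in s.items()})
for n in('top','side'):
    c=robot.read_camera(n);cv2.imwrite(f'pics/{n}0.png',c['img'][:,:,::-1])
    print(n,c['fx'],c['k1'],np.round(c['T'],3).tolist())
    for t in('push_handle','grip_bar','brake_lever','fold_latch','microphone_mid','speaker_mid','mouse_mid','tape_roll_mid','screwdriver_mid','paper_cup_mid'):
        print(t,[(np.round(d['rect']).tolist(),round(d['conf'],2)) for d in robot.look_for(t,n)[:2]])
print(robot.grasp_offset)
E
```

```text
{'time': 0.0, 'qpos': [1.135, 0.343, 1.525, -0.0, 1.275, -0.146], 'qvel': [-0.0, -0.0, 0.0, 0.0, -0.0, 0.002], 'joint_efforts': [-0.001, -43.125, -24.422, 0.072, 0.056, -0.0], 'tool_pos': [0.15, 0.503, 0.226], 'tool_rot': [-3.141, 0.002, 1.281], 'contact_force': [0.327, 0.64, 0.544], 'torque': [0.019, -0.046, -0.025], 'opening': 0.092}
top 480.08461831800537 -0.11886315305304589 [[-0.007, -0.998, 0.067, 0.5], [-1.0, 0.007, 0.0, -0.012], [-0.001, -0.067, -0.998, 1.535], [0.0, 0.0, 0.0, 1.0]]
push_handle [([280.0, 215.0, 137.0, 63.0], 0.92), ([325.0, 177.0, 66.0, 16.0], 0.66)]
grip_bar [([277.0, 225.0, 143.0, 45.0], 0.92), ([320.0, 213.0, 52.0, 15.0], 0.16)]
brake_lever [([320.0, 213.0, 53.0, 20.0], 0.52), ([283.0, 212.0, 134.0, 66.0], 0.31)]
fold_latch []
microphone_mid [([325.0, 176.0, 67.0, 16.0], 0.83), ([319.0, 214.0, 55.0, 14.0], 0.57)]
speaker_mid [([403.0, 196.0, 31.0, 31.0], 0.88)]
mouse_mid [([422.0, 252.0, 24.0, 37.0], 0.77)]
tape_roll_mid [([285.0, 163.0, 31.0, 30.0], 0.57), ([275.0, 224.0, 147.0, 44.0], 0.25)]
screwdriver_mid [([302.0, 275.0, 60.0, 14.0], 0.7)]
paper_cup_mid [([187.0, 264.0, 25.0, 24.0], 0.7)]
side 511.0765041024059 -0.12429812258896772 [[0.858, -0.275, 0.434, 0.032], [-0.514, -0.483, 0.709, -0.934], [0.015, -0.831, -0.556, 0.815], [0.0, 0.0, 0.0, 1.0]]
push_handle [([256.0, 174.0, 90.0, 157.0], 0.74)]
grip_bar [([269.0, 170.0, 57.0, 118.0], 0.62)]
brake_lever [([290.0, 196.0, 55.0, 36.0], 0.9)]
fold_latch []
microphone_mid [([346.0, 219.0, 52.0, 51.0], 0.83), ([242.0, 262.0, 19.0, 32.0], 0.62)]
speaker_mid [([372.0, 270.0, 27.0, 49.0], 0.61), ([299.0, 196.0, 41.0, 35.0], 0.44)]
mouse_mid [([295.0, 330.0, 55.0, 48.0], 0.9), ([237.0, 241.0, 25.0, 56.0], 0.18)]
tape_roll_mid [([318.0, 189.0, 40.0, 30.0], 0.66)]
screwdriver_mid [([235.0, 242.0, 27.0, 54.0], 0.79)]
paper_cup_mid [([179.0, 158.0, 28.0, 39.0], 0.77)]
0.0188
```

```bash
python3 - <<'E'
import cv2
a=cv2.imread('pics/top0.png')[140:310,170:460];cv2.imwrite('pics/top0z.png',cv2.resize(a,None,fx=2.75,fy=2.75,interpolation=cv2.INTER_CUBIC))
a=cv2.imread('pics/side0.png')[140:390,170:430];cv2.imwrite('pics/side0z.png',cv2.resize(a,None,fx=2.4,fy=2.4,interpolation=cv2.INTER_CUBIC))
E
```

```text
(no output)
```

View pics/top0z.png

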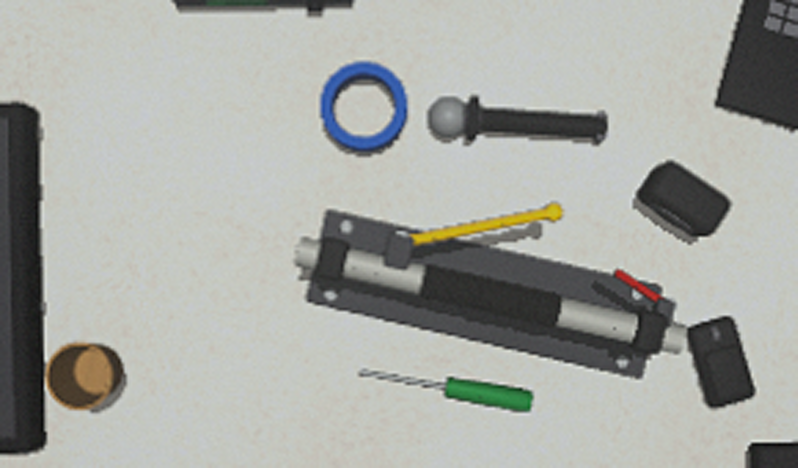

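View pics/side0z.png

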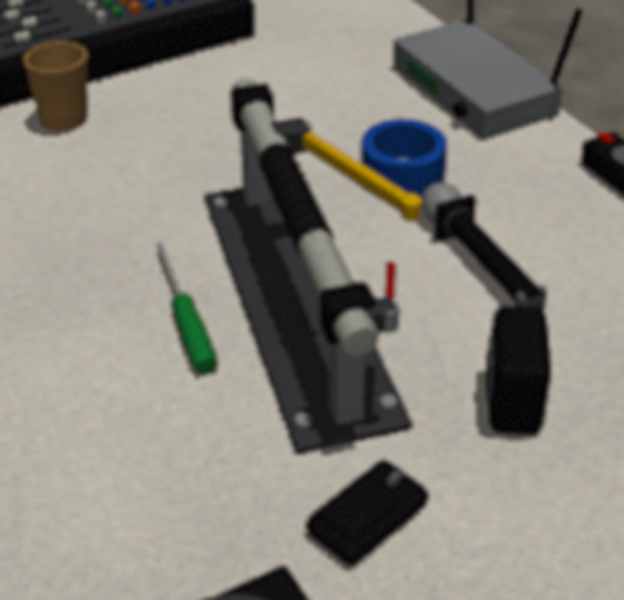

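```bash
cat > meas.py <<'E'
from h import *
def lever(c,z=0.14):
    h=cv2.cvtColor(c['img'],cv2.COLOR_RGB2HSV)
    m=cv2.inRange(h,(20,150,90),(32,255,255)); v,u=np.nonzero(m)
    k=(u>270)&(u<430)&(v>180)&(v<290); u=u[k];v=v[k]
    P=np.array([atz(c,a,b,z)[:2] for a,b in zip(u,v)])
    return u,v,P
E
python3 - <<'E'
from meas import *
c=robot.read_camera('top')
u,v,P=lever(c);print(len(u),u.min(),u.max(),v.min(),v.max())
x0,y0=P[:,0].mean(),P[:,1].mean()
vx,vy,a,b=cv2.fitLine(P.astype(np.float32),cv2.DIST_HUBER,0,1e-4,1e-4).ravel()
if vy<0: vx,vy=-vx,-vy
t=(P-[a,b])@[vx,vy];print('dir',vx,vy,'ends',np.array([a,b])+t.min()*np.array([vx,vy]),np.array([a,b])+t.max()*np.array([vx,vy]))
# bar: ends centre in zoomed picture px
Z=lambda p:(p[0]/2.75+170,p[1]/2.75+140)
for n,p,z in(('barL',(296,252),.13),('barR',(685,338),.13),('plate TL',(328,210),.01),('TR',(674,300),.01),('BL',(306,299),.01),('BR',(642,376),.01),('redend',(617,272),.13),('redbase',(658,298),.13),('knob',(555,211),.13),('mic ball',(447,118),.024),('mictail',(605,126),.02),('spk',(683,195),.085),('tape',(364,108),.048)):
    print(n,np.round(atz(c,*Z(p),z),3))
s=robot.read_camera('side')
E
```

```text
190 320 373 214 228
dir -0.18722841 0.98231643 ends [ 0.56511654 -0.16700492] [ 0.53559585 -0.01212105]
barL [0.522 0.112 0.13 ]
barR [ 0.428 -0.301  0.13 ]
plate TL [0.573 0.086 0.01 ]
TR [ 0.466 -0.314  0.01 ]
BL [0.47  0.112 0.01 ]
BR [ 0.378 -0.275  0.01 ]
redend [ 0.499 -0.229  0.13 ]
redbase [ 0.471 -0.273  0.13 ]
knob [ 0.564 -0.164  0.13 ]
mic ball [ 0.677 -0.052  0.024]
mictail [ 0.667 -0.235  0.02 ]
spk [ 0.583 -0.311  0.085]
tape [0.686 0.042 0.048]
```

The top view shows the yellow lever running from about (320,228) to its knob at (372,217). The bar ends sit at (278,232) and (419,263), and the red lever is at about (394,239). From these, the press point is about (0.555, -0.113) m and 82 mm from the bar axis, against the 83 mm given. Its position at the stop works out at about (0.519, -0.114). Next I'll shut the fingers and travel to the outer side of the lever.

Request:
move_arm(
  increments=[
    [0,0,0,0,0,0,-0.18],
    [0,-40,37,0,0,0,0],
    [0,-40,37,0,0,0,0],
    [0,-40,37,0,0,0,0],
    [0,-40,37,0,0,0,0],
    [0,-40,37,0,0,0,0],
    [0,-40,37,0,0,0,0],
    [0,-40,37,0,0,0,0],
    [0,-40,37,0,0,0,0],
    [0,-40,37,0,0,0,0],
    [0,-40,37,0,0,0,0],
    [0,0,0,0,0,0,0],
  ],
  newtons=20,
)

```text
time: 2.7
tool_pos: [0.4881, 0.0545, 0.2277]
tool_rot: [3.135, -0.004, 1.47]
contact_force: [-0.1, 0.2, -0.8]
opening: 0.0007
```

Request:
move_arm(
  increments=[
    [0,-40,34,0,0,0,0],
    [0,-40,34,0,0,0,0],
    [0,-40,34,0,0,0,0],
    [0,-40,34,0,0,0,0],
    [0,0,0,0,0,0,0],
  ],
)

```text
time: 3.32
tool_pos: [0.6091, -0.1184, 0.2273]
tool_rot: [3.137, -0.007, 1.474]
contact_force: [0.3, 0.2, -0.2]
opening: 0.0005
```

Now straight down to a tip height of about 0.115.

Request:
move_arm(
  increments=[
    [0,0,0,40,0,0,0],
    [0,0,0,40,0,0,0],
    [0,0,0,32,0,0,0],
    [0,0,0,0,0,0,0],
  ],
)

```text
time: 3.82
tool_pos: [0.608, -0.1111, 0.1138]
tool_rot: [3.138, -0.009, 1.477]
contact_force: [0.2, 0.4, -0.0]
opening: 0.0009
```

```bash
python3 - <<'E'
from meas import *
ims=[]
for n in('top','side'):
    c=robot.read_camera(n); a=c['img'][150:300,240:440] if n=='top' else c['img'][140:290,220:420]
    ims.append(cv2.resize(a,None,fx=2,fy=2,interpolation=cv2.INTER_CUBIC))
    print(n,proj(c,[.555,-.113,.13]),proj(c,robot.observe()['tool_pos']))
cv2.imwrite('pics/a1.png',np.hstack(ims)[:,:,::-1])
E
```

```text
top [354.53458881 219.97724408] [353.4900329  201.92901124]
side [326.20027575 216.54224746] [345.57512356 214.20390233]
```

View pics/a1.png

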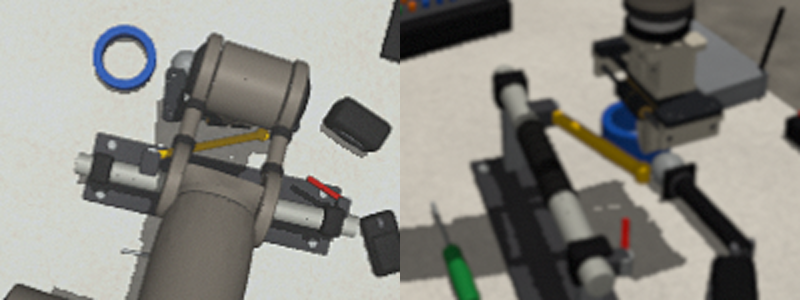

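The side view shows the finger tips at about (650,150) in the crop, beyond the blade and clear of the microphone. I'll press in, with small steps toward the end.

Request:
move_arm(
  increments=[
    [0,1,-12,0,0,0,0],
    [0,1,-12,0,0,0,0],
    [0,0,-6,0,0,0,0],
    [0,0,-4,0,0,0,0],
    [0,0,0,0,0,0,0],
  ],
)

```text
time: 4.55
tool_pos: [0.5781, -0.1065, 0.1234]
tool_rot: [3.12, -0.005, 1.478]
contact_force: [-0.5, 1.2, -0.1]
opening: 0.0006
```

Request:
move_arm(
  increments=[
    [0,-6,0,9,0.018,0,0],
    [0,0,0,0,0,0,0],
  ],
)

```text
time: 4.8
tool_pos: [0.5781, -0.1131, 0.1136]
tool_rot: [3.139, -0.005, 1.478]
contact_force: [-0.2, -0.1, 0.4]
opening: 0.0005
```

Request:
move_arm(
  increments=[
    [0,0,-5,0,0,0,0],
    [0,0,-5,0.5,0.004,0,0],
    [0,0,-5,0.5,0.004,0,0],
    [0,0,0,0,0,0,0],
  ],
)

```text
time: 5.3
tool_pos: [0.5668, -0.1139, 0.1138]
tool_rot: [3.137, -0.002, 1.478]
contact_force: [4.5, -0.0, -2.8]
opening: 0.0005
```

Request:
move_arm(
  increments=[
    [0,0,-6,0.5,0.003,0,0],
    [0,0,-6,0.5,0.003,0,0],
    [0,0,-6,0.5,0.003,0,0],
    [0,0,-6,0.5,0.003,0,0],
    [0,0,0,0,0,0,0],
  ],
)

```text
time: 5.92
tool_pos: [0.5485, -0.115, 0.1139]
tool_rot: [3.132, 0.004, 1.478]
contact_force: [7.5, 0.9, -4.9]
opening: 0.0002
```

Request:
move_arm(
  increments=[
    [0,0,-5,0.3,0.003,0,0],
    [0,0,-4,0.3,0.003,0,0],
    [0,0,0,0,0,0,0],
  ],
)

```text
time: 6.3
tool_pos: [0.5431, -0.115, 0.1138]
tool_rot: [3.129, 0.006, 1.479]
contact_force: [7.3, -0.7, -4.1]
opening: 0.0003
```

Request:
move_arm(
  increments=[
    [0,0,-4,0,0.003,0,0],
    [0,0,-3,0,0.003,0,0],
    [0,0,0,0,0,0,0],
  ],
)

```text
time: 6.68
tool_pos: [0.5402, -0.1149, 0.1139]
tool_rot: [3.126, 0.006, 1.478]
contact_force: [7.2, -0.1, -4.4]
opening: 0.0004
```

Request:
move_arm(
  increments=[
    [0,0,-4,0,0.004,0,0],
    [0,0,-4,0,0.004,0,0],
    [0,0,0,0,0,0,0],
  ],
)

```text
time: 7.05
tool_pos: [0.5389, -0.115, 0.1142]
tool_rot: [3.118, 0.007, 1.476]
contact_force: [8.6, -0.9, -6.3]
opening: 0.0006
```

```bash
python3 - <<'E'
from meas import *
ims=[]
for n in('top','side'):
    c=robot.read_camera(n); a=c['img'][180:280,270:420] if n=='top' else c['img'][160:260,260:410]
    ims.append(cv2.resize(a,None,fx=2.66 if 0 else 2.6,fy=2.6,interpolation=cv2.INTER_CUBIC))
    for nm,p in(('rest',[.555,-.113,.13]),('stop',[.519,-.114,.13]),('piv',[.5325,.005,.13]),('end_stop',[.5130,-.1687,.13]),('end_rest',[.565,-.167,.13])): print(n,nm,np.round(proj(c,p),1))
    if n=='side':
        h=cv2.cvtColor(c['img'],cv2.COLOR_RGB2HSV);m=cv2.inRange(h,(20,130,80),(32,255,255));v,u=np.nonzero(m[170:250,270:360]);print(len(u),[(int(r)+170,int(u[v==r].min())+270,int(u[v==r].max())+270) for r in np.unique(v)])
cv2.imwrite('pics/a2.png',np.hstack(ims)[:,:,::-1])
print(robot.observe()['contact_force'])
E
```

```text
top rest [354.5 220. ]
top stop [355.  232.3]
top piv [314.3 227.9]
top end_stop [373.7 234.2]
top end_rest [372.9 216.4]
side rest [326.2 216.5]
side stop [313.1 221.2]
side piv [293.5 195.3]
side end_stop [323.2 234.5]
side end_rest [342.5 227.2]
281 [(196, 295, 298), (197, 295, 298), (198, 295, 299), (199, 295, 300), (200, 296, 301), (201, 296, 301), (202, 296, 302), (203, 298, 303), (204, 299, 304), (205, 299, 305), (206, 300, 305), (207, 301, 306), (208, 302, 307), (209, 302, 308), (210, 303, 309), (211, 304, 309), (212, 305, 310), (213, 305, 311), (214, 306, 313), (215, 307, 314), (216, 308, 314), (217, 309, 315), (218, 309, 316), (219, 310, 317), (220, 311, 318), (221, 312, 318), (222, 312, 319), (223, 313, 320), (224, 314, 321), (225, 315, 321), (226, 316, 321), (227, 316, 322), (228, 317, 323), (229, 318, 326), (230, 319, 326), (231, 319, 326), (232, 320, 326), (233, 320, 326), (234, 321, 326), (235, 321, 326), (236, 321, 326), (237, 322, 325)]
[ 8.19831259 -0.75387992 -4.78502855]
```

View pics/a2.png

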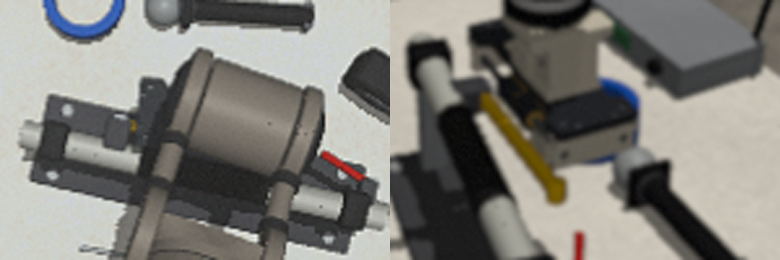

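```bash
cat > ang.py <<'E'
from meas import *
from scipy.optimize import minimize_scalar
def line(img):
    h=cv2.cvtColor(img,cv2.COLOR_RGB2HSV);m=cv2.inRange(h,(20,130,80),(32,255,255))
    r=m[170:250,270:360];v,u=np.nonzero(r);u=u+270;v=v+170
    # knob: lowest rows
    return u.max(),v.max(),np.array([(u[v==q].mean(),q) for q in np.unique(v)])
def angle(c,img):
    um,vm,L=line(img);piv=np.array([.5325,.005]);d0=np.array([.187,-.982])
    def pr(a,t):
        co,si=np.cos(a),np.sin(a);d=np.array([d0[0]*co+d0[1]*si,-d0[0]*si+d0[1]*co]);return proj(c,[*(piv+t*d),.13])
    def cost(a):
        p,q=pr(a,.02),pr(a,.16);n=np.array([-(q-p)[1],(q-p)[0]]);n/=np.hypot(*n)
        S=L[4:-10];return np.median(np.abs((S-p)@n))
    g=np.linspace(-.1,.45,221);k=[cost(a) for a in g];return g[int(np.argmin(k))],min(k),um,vm
E
python3 - <<'E'
from ang import *
c=robot.read_camera('side')
print('rest',angle(c,cv2.imread('pics/side0.png')[:,:,::-1].copy()))
print('now',angle(c,c['img']))
E
```

```text
rest (np.float64(-0.020000000000000004), np.float64(0.12868315637121205), np.int64(345), np.int64(230))
now (np.float64(0.265), np.float64(0.19038309043100118), np.int64(326), np.int64(237))
```

Request:
move_arm(
  increments=[
    [0,0,-5,0,0.004,0,0],
    [0,0,-5,0,0.004,0,0],
  ],
)

```text
time: 7.45
tool_pos: [0.537, -0.1149, 0.1146]
tool_rot: [3.107, 0.008, 1.474]
contact_force: [24.0, -1.1, -16.6]
opening: 0.0007
```

Request:
move_arm(
  increments=[
    [0,0,-1,0,0,0,0],
    [0,0,-1,0,0,0,0],
  ],
)

```text
time: 7.7
tool_pos: [0.5392, -0.115, 0.1146]
tool_rot: [3.098, 0.008, 1.473]
contact_force: [9.1, -1.5, -4.8]
opening: 0.0003
```

```bash
python3 - <<'E'
from ang import *
c=robot.read_camera('side')
print('now',angle(c,c['img']),robot.observe()['contact_force'])
E
```

```text
now (np.float64(0.265), np.float64(0.23088098673927315), np.int64(326), np.int64(237)) [ 8.0889284  -1.45391045 -5.17506522]
```

Request:
move_arm(
  increments=[
    [0,0,-3,0,0.014,0,0],
    [0,0,-3,0,0.014,0,0],
    [0,0,-3,0,0.014,0,0],
  ],
)

```text
time: 8.12
tool_pos: [0.537, -0.115, 0.1144]
tool_rot: [3.125, 0.009, 1.471]
contact_force: [14.3, -1.0, -10.3]
opening: 0.0005
```

```bash
python3 - <<'E'
from ang import *
c=robot.read_camera('side')
print('now',angle(c,c['img']),robot.observe()['contact_force'])
E
```

```text
now (np.float64(0.28), np.float64(0.21222180444677136), np.int64(325), np.int64(237)) [12.28444252 -0.9873557  -9.26050333]
```

Now at the stop: the picture gives 0.30 rad from rest, and the force is above the spring's 8 N. I'll hold it there.

Request:
move_arm(
  increments=[
    [0,0,-3,0,0.01,0,0],
    [0,0,-3,0,0.01,0,0],
    [0,0,-3,0,0.01,0,0],
    [0,0,-3,0,0.01,0,0],
  ],
)

```text
time: 8.68
tool_pos: [0.5367, -0.115, 0.1142]
tool_rot: [3.14, 0.009, 1.468]
contact_force: [13.8, -1.6, -10.0]
opening: 0.0005
```

Request:
move_arm(
  increments=[
    [0,0,-3,0,0.004,0,0],
    [0,0,-3,0,0.004,0,0],
    [0,0,-3,0,0.004,0,0],
    [0,0,-3,0,0.004,0,0],
    [0,0,-3,0,0.004,0,0],
    [0,0,-3,0,0.004,0,0],
    [0,0,-3,0,0.004,0,0],
    [0,0,-3,0,0.004,0,0],
    [0,0,-3,0,0.004,0,0],
    [0,0,-3,0,0.004,0,0],
  ],
)

```text
time: 9.93
tool_pos: [0.5372, -0.1151, 0.1146]
tool_rot: [3.112, 0.011, 1.461]
contact_force: [14.1, -2.0, -9.0]
opening: 0.0002
```

```bash
python3 - <<'E'
from ang import *
c=robot.read_camera('side')
print('now',angle(c,c['img']),robot.observe()['contact_force'])
E
```

```text
now (np.float64(0.27749999999999997), np.float64(0.26969241354796714), np.int64(325), np.int64(237)) [14.12592847 -1.26710278 -9.76148427]
```

Held for about 1.8 s at the stop. Now I'll back off so the lever springs fully out.

Request:
move_arm(
  increments=[
    [0,0,12,0,0.01,0,0],
    [0,0,14,0,0.01,0,0],
    [0,0,14,0,0.005,0,0],
    [0,0,14,0,0,0,0],
    [0,0,10,0,0,0,0],
    [0,0,0,0,0,0,0],
  ],
)

```text
time: 10.72
tool_pos: [0.6021, -0.1185, 0.1147]
tool_rot: [3.14, 0.006, 1.461]
contact_force: [0.3, 0.6, 0.2]
opening: 0.0008
```

```bash
python3 - <<'E'
from ang import *
c=robot.read_camera('side')
print('now',angle(c,c['img']),robot.observe()['contact_force'])
cv2.imwrite('pics/a3.png',cv2.resize(c['img'][150:350,220:420],None,fx=2.5,fy=2.5)[:,:,::-1])
E
```

```text
now (np.float64(-0.0050000000000000044), np.float64(0.10345133496502079), np.int64(344), np.int64(230)) [-0.04124918  0.039805    0.32496285]
```

View pics/a3.png

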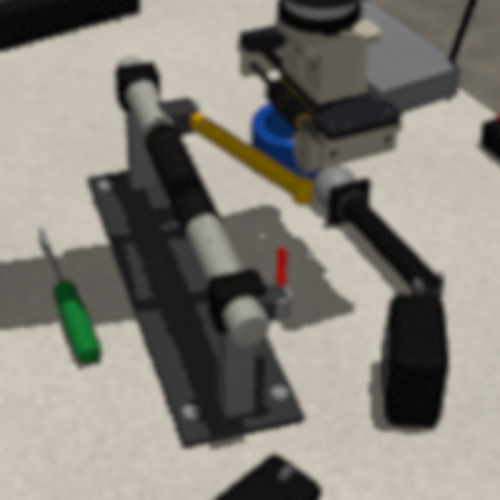

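The lever is out again, with its knob at about (305,188) in the crop. Nothing else has moved. I'll wait briefly and check that it is fully out.

Request:
move_arm(
  increments=[
    [0,0,4,0,0,0,0],
    [0,0,0,0,0,0,0],
    [0,0,0,0,0,0,0],
    [0,0,0,0,0,0,0],
  ],
)

```text
time: 11.28
tool_pos: [0.6046, -0.1188, 0.1148]
tool_rot: [-3.141, 0.006, 1.46]
contact_force: [-0.1, -0.2, 0.1]
opening: 0.0004
```

```bash
python3 - <<'E'
from ang import *
c=robot.read_camera('side')
print('now',angle(c,c['img']))
d=np.abs(c['img'].astype(int)-cv2.imread('pics/side0.png')[:,:,::-1]).sum(2)[190:240,285:350]
a=np.vstack([c['img'][185:240,280:350],cv2.imread('pics/side0.png')[185:240,280:350,::-1]])
cv2.imwrite('pics/a4.png',cv2.resize(a,None,fx=5,fy=5)[:,:,::-1])
E
```

```text
now (np.float64(-0.007500000000000007), np.float64(0.08447877911310983), np.int64(345), np.int64(230))
```

View pics/a4.png

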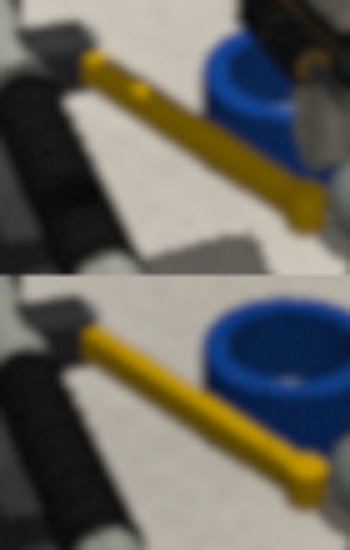

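Its pose matches the start picture (lower half): the knob is at the same place. Now the second press.

Request:
move_arm(
  increments=[
    [0,1,-8,0,0,0,0],
    [0,1,-8,0,0,0,0],
    [0,1,-8,0,0,0,0],
    [0,1,-6,0,0,0,0],
  ],
)

```text
time: 11.82
tool_pos: [0.5737, -0.1113, 0.115]
tool_rot: [3.14, 0.006, 1.46]
contact_force: [5.2, -2.5, -0.2]
opening: 0.0006
```

Request:
move_arm(
  increments=[
    [0,-1,-6,0.5,0.004,0,0],
    [0,-1,-6,0.5,0.004,0,0],
    [0,0,-6,0.5,0.004,0,0],
    [0,0,-6,0.5,0.004,0,0],
    [0,0,-5,0.5,0.004,0,0],
  ],
)

```text
time: 12.45
tool_pos: [0.5506, -0.1141, 0.1151]
tool_rot: [3.141, 0.012, 1.461]
contact_force: [6.9, -1.8, -2.7]
opening: 0.0004
```

Request:
move_arm(
  increments=[
    [0,0,-5,0.5,0.005,0,0],
    [0,0,-5,0.5,0.005,0,0],
    [0,0,-4,0.5,0.005,0,0],
    [0,0,-3,0.5,0.006,0,0],
    [0,0,-3,0.5,0.006,0,0],
  ],
)

```text
time: 13.08
tool_pos: [0.5386, -0.1141, 0.1149]
tool_rot: [-3.138, 0.015, 1.46]
contact_force: [6.9, 0.7, -2.6]
opening: 0.0007
```

Request:
move_arm(
  increments=[
    [0,0,-3,0,0.005,0,0],
    [0,0,-3,0,0.005,0,0],
    [0,0,-3,0,0.005,0,0],
    [0,0,-3,0,0.005,0,0],
  ],
)

```text
time: 13.58
tool_pos: [0.5367, -0.114, 0.1153]
tool_rot: [3.141, 0.015, 1.458]
contact_force: [13.2, -1.1, -11.1]
opening: 0.0006
```

```bash
python3 - <<'E'
from ang import *
for i in range(3):
    c=robot.read_camera('side');s=robot.observe()
    print('now',angle(c,c['img']),s['contact_force'],s['tool_pos'])
E
```

```text
now (np.float64(0.28), np.float64(0.19125095259156744), np.int64(325), np.int64(237)) [ 12.92032166   0.07434046 -10.68187831] [ 0.5367003  -0.11405213  0.11531514]
now (np.float64(0.28), np.float64(0.18264359559133617), np.int64(325), np.int64(237)) [ 12.70566712  -0.79383755 -10.74566732] [ 0.53670438 -0.11405624  0.11530716]
now (np.float64(0.28), np.float64(0.19125095259156744), np.int64(325), np.int64(237)) [ 1.30729445e+01  6.40530064e-03 -1.06494051e+01] [ 0.53670484 -0.11404753  0.11531685]
```

```bash
python3 - <<'E'
from ang import *
c=robot.read_camera('side')
a=np.hstack([c['img'][140:390,170:430],cv2.imread('pics/side0.png')[140:390,170:430,::-1]])
cv2.imwrite('pics/a5.png',cv2.resize(a,None,fx=1.5,fy=1.5)[:,:,::-1])
E
```

```text
(no output)
```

View pics/a5.png

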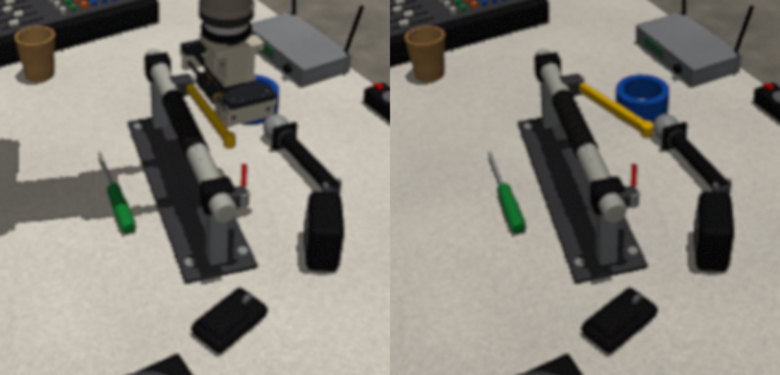

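The lever is in, with its knob at (230,140) and a clear gap to the grip. The red lever at (243,178) and all the loose things are where they were at the start. Handing in.

```bash
python3 - <<'E'
from ang import *
print(robot.hand_in())
s=robot.observe();print(s['time'],s['contact_force'])
E
```

```text
the job is handed in; nothing more can be done
None
the job is handed in; nothing more can be done
```

I pressed the yellow brake lever in to its stop with the shut fingers and held it about 1.8 s. I then let it spring fully out and pressed it in again. The job was handed in at about 13.8 s with the arm still holding the lever at the stop.

- **First press:** the lever reached about 0.30 rad in the side picture. It was held with about 14 N level plus 10 N upright. While finding the stop, the force briefly reached 24 N level and 17 N upright (about 29 N in all), more than was needed to hold it.
- **Release:** the lever's pose matched the start picture to within about 0.01 rad, with no force left on the fingers.
- **Second press:** the lever is at about 0.29–0.30 rad, with a steady 13 N level and 11 N upright, and a visible gap to the grip.
- **Left alone:** the red lever and all the loose things look unmoved in the last side picture, though the tape roll is partly hidden behind the gripper.
- **Uncertainty:** the angle from the pictures is good only to about 0.015 rad (rest read −0.02 and −0.0075). That the lever is hard against its stop therefore rests mainly on the force rising sharply at the same tool position, x = 0.537 m, both times.

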